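# Pack the shoe-care box and shut it

### The job

Put the shoe-care kit away: set the oval brush and the aluminium tin gently down into the open red box, one in each bay, lying flat and the same way up as they stand now. Then lower the lid gently until it is fully shut, and only then press the white catch on top of the lid fully in, so that it stays in. Leave the shoe trees, the shoehorn and the cleaner bottle where they are.

Things in the scene. Friction and masses are not known exactly. Their poses are not given: they have to be found in the camera images.
- brush_center (a point): Centre, half-way up, of the loose oval shoe brush: 120 mm long (its x axis), 52 mm wide (its y axis), 45 mm tall, standing on its black bristles (18 mm high, 44 mm wide); the dark wooden back above them has straight sides along the middle 68 mm and round ends. The brush's z axis points up. About 0.12 kg.
- tin_center (a point): Centre, half-way up, of the loose round aluminium tin with a twist lid: diameter 62 mm, 30 mm tall, z axis up, blue disc on top. About 0.11 kg.
- bay_near (a point): Centre of the inner floor of the red box's bay nearer the robot, 5 mm above the work surface. Each bay is 170 mm (x) by 132 mm (y) inside and 55 mm deep. Its axes are the box's: x from the box's front to its hinge side (roughly to the robot's left), y from the far bay to this one (roughly towards the robot), z up.
- bay_far (a point): The same for the bay farther from the robot, 138 mm from bay_near; same axes. The red plastic box is fixed, 180 mm along its x, 280 mm along its y, rim 60 mm above the work surface, walls 5 mm, with one divider between the bays as tall as the walls.
- lid_hinge (a point): Middle of the lid's hinge line, on the rim of the box's +x side (roughly the robot's left), 60 mm above the work surface; axes as the box's, hinge line along y. Fixed to the box.
- lid_edge (a point): Moves with the lid: mid-width on its outer face (on top when shut), 200 mm from the hinge line. The red lid is a panel 280 mm (y) by 180 mm, 8 mm thick, its inner face in the hinge line's plane; a middle lip 120 mm wide reaches to 201 mm from the hinge. Axes as the box's when shut (z: outward normal).
- lid (a joint): Lid angle in rad: 0 fully shut (lying on the rim), 1.57 upright, 1.9 its stop, leaning back. The hinge is stiff: the lid stays where it is left at any angle, and 1 to 4 N at its edge moves it.
- catch_top (a point): Centre of the top face of the white catch, a pad 30 mm (x) by 70 mm (y) on the lid's outer face, 150 mm from the hinge line, mid-width. Its face stands 14 mm above the lid's outer face when out and 6 mm when in. z is the lid's outward normal.
- catch (a joint): How far the catch is pressed in, in m: 0 out, 0.008 fully in. It takes 4 to 5 N and stays in once pressed; it has no spring. Pushing on it while the lid is open moves the lid first.
- tree_a: Cedar shoe tree, loose bystander, 177 mm long (x), 68 mm wide, 64 mm tall; origin at its underside, about its mid-length.
- tree_b: The other shoe tree, alike.
- shoehorn: Stainless shoehorn, loose bystander, about 200 mm long (x), 42 mm wide, 8 mm tall; origin at its underside, about its mid-length.
- cleaner: White cleaner bottle, loose bystander, diameter 48 mm, 130 mm tall; origin at the centre of its underside.
There are look-alikes about, which are no part of the job. What is shaped like the part that bears tin_center but orange is not meant.

How it is judged (in metres and radians):
On the way, in this order (a step that is already met when the one before it is completed fails the run):
1. the brush or the tin lies in a bay, let go (((x of brush_center in the frame of bay_near between -0.07 and 0.07 m and y of brush_center in the frame of bay_near between -0.055 and 0.055 m and z of brush_center in the frame of bay_near below 0.0305 m and angle between brush_center's own z axis and vertical below 0.2 rad and contact force between brush and the fingers below 0.1 N and linear speed of brush below 0.03 m/s) or (x of brush_center in the frame of bay_far between -0.07 and 0.07 m and y of brush_center in the frame of bay_far between -0.055 and 0.055 m and z of brush_center in the frame of bay_far below 0.0305 m and angle between brush_center's own z axis and vertical below 0.2 rad and contact force between brush and the fingers below 0.1 N and linear speed of brush below 0.03 m/s) or (x of tin_center in the frame of bay_near between -0.07 and 0.07 m and y of tin_center in the frame of bay_near between -0.055 and 0.055 m and z of tin_center in the frame of bay_near below 0.023 m and angle between tin_center's own z axis and vertical below 0.2 rad and contact force between tin and the fingers below 0.1 N and linear speed of tin below 0.03 m/s) or (x of tin_center in the frame of bay_far between -0.07 and 0.07 m and y of tin_center in the frame of bay_far between -0.055 and 0.055 m and z of tin_center in the frame of bay_far below 0.023 m and angle between tin_center's own z axis and vertical below 0.2 rad and contact force between tin and the fingers below 0.1 N and linear speed of tin below 0.03 m/s))), for 0.2 s.
2. brush and tin each lie in a bay of their own, let go ((((x of brush_center in the frame of bay_near between -0.07 and 0.07 m and y of brush_center in the frame of bay_near between -0.055 and 0.055 m and z of brush_center in the frame of bay_near below 0.0305 m and angle between brush_center's own z axis and vertical below 0.2 rad and contact force between brush and the fingers below 0.1 N and linear speed of brush below 0.03 m/s) and (x of tin_center in the frame of bay_far between -0.07 and 0.07 m and y of tin_center in the frame of bay_far between -0.055 and 0.055 m and z of tin_center in the frame of bay_far below 0.023 m and angle between tin_center's own z axis and vertical below 0.2 rad and contact force between tin and the fingers below 0.1 N and linear speed of tin below 0.03 m/s)) or ((x of brush_center in the frame of bay_far between -0.07 and 0.07 m and y of brush_center in the frame of bay_far between -0.055 and 0.055 m and z of brush_center in the frame of bay_far below 0.0305 m and angle between brush_center's own z axis and vertical below 0.2 rad and contact force between brush and the fingers below 0.1 N and linear speed of brush below 0.03 m/s) and (x of tin_center in the frame of bay_near between -0.07 and 0.07 m and y of tin_center in the frame of bay_near between -0.055 and 0.055 m and z of tin_center in the frame of bay_near below 0.023 m and angle between tin_center's own z axis and vertical below 0.2 rad and contact force between tin and the fingers below 0.1 N and linear speed of tin below 0.03 m/s)))), for 0.2 s.
3. with both packed, the lid is shut ((((x of brush_center in the frame of bay_near between -0.07 and 0.07 m and y of brush_center in the frame of bay_near between -0.055 and 0.055 m and z of brush_center in the frame of bay_near below 0.0305 m and angle between brush_center's own z axis and vertical below 0.2 rad and contact force between brush and the fingers below 0.1 N and linear speed of brush below 0.03 m/s) and (x of tin_center in the frame of bay_far between -0.07 and 0.07 m and y of tin_center in the frame of bay_far between -0.055 and 0.055 m and z of tin_center in the frame of bay_far below 0.023 m and angle between tin_center's own z axis and vertical below 0.2 rad and contact force between tin and the fingers below 0.1 N and linear speed of tin below 0.03 m/s)) or ((x of brush_center in the frame of bay_far between -0.07 and 0.07 m and y of brush_center in the frame of bay_far between -0.055 and 0.055 m and z of brush_center in the frame of bay_far below 0.0305 m and angle between brush_center's own z axis and vertical below 0.2 rad and contact force between brush and the fingers below 0.1 N and linear speed of brush below 0.03 m/s) and (x of tin_center in the frame of bay_near between -0.07 and 0.07 m and y of tin_center in the frame of bay_near between -0.055 and 0.055 m and z of tin_center in the frame of bay_near below 0.023 m and angle between tin_center's own z axis and vertical below 0.2 rad and contact force between tin and the fingers below 0.1 N and linear speed of tin below 0.03 m/s))) and value of joint lid below 0.03 rad), for 0.05 s.
4. with the lid shut, the catch is pressed in (all of step 3 and value of joint catch above 0.006 m), for 0.2 s.
At the end, for the whole second after the job is handed in: Brush and tin lie flat (within 0.2 rad), the way up they started, on the floor of different bays, at rest and let go; the lid is shut (within 0.03 rad) and still; the catch is pressed in (more than 6 of its 8 mm) (all of step 4 and velocity of joint lid between -0.05 and 0.05 rad/s); the robot touches nothing.
It fails at once if a shoe tree, the shoehorn or the cleaner bottle is pushed more than 30 mm from its place (distance of any of tree_a, tree_b, shoehorn, cleaner from where it was at the start of the episode above 0.03 m).
It fails at once if the lid is slammed: it closes faster than 2 rad/s (velocity of joint lid below -2 rad/s).
It fails at once if the brush is dropped or thrown (over 0.7 m/s, out of the fingers) (linear speed of brush above 0.7 m/s and contact force between brush and the fingers below 0.05 N).
It fails at once if the tin is dropped or thrown (over 0.7 m/s, out of the fingers) (linear speed of tin above 0.7 m/s and contact force between tin and the fingers below 0.05 N).
It also fails if it takes over 72 s, if anything falls off the work surface, if the arm or the gripper's body presses on something with over 40 N, if the wrist force passes 120 N, or if a joint passes its speed limit or range.

### The arm

A 7-joint arm with a two-finger parallel gripper is mounted at the origin on the work surface. World frame = base frame: x ahead of the robot, y to its left, z up, the work surface at z = 0. Lengths are in mm, angles in degrees, forces in N, time in s.
With the tool pointing down it reaches from about 400 to 900 mm from the base axis. Payload 5.5 kg.
Tool frame: the origin (TCP) lies on the centre line of the jaws, within the pads' length; the fingertips stand 17 mm ahead of it and the grasp point (between the pads) lies 2 mm behind it; z points along the fingers, y is the line along which they close (so a half turn about z gives the same grasp; the last joint's range is limited). The gripper opens to 92 mm and grips with 3 to 60 N. Pads are 19 mm wide; open, the fingers measure 130 mm over their backs; the gripper's body (75 mm by 190 mm) begins 47 mm behind the grasp point.
Start: joints at [88.075, 28.699, -24.465, 88.831, 12.651, 65.22, -12.049], TCP at [190.133, -621.57, 243.729] pointing down, gripper open.
Joint ranges: [-164.97, 164.97], [-17.58, 116.51], [-87.97, 89.64], [11.32, 138.91], [-80.73, 260.73], [10.89, 115.49], [-147.41, 147.41]. Speed limits (degrees/s): [147.25, 147.25, 180, 180, 180, 180, 180].

### API

Orientations are given as a 3x3 rotation matrix whose columns are the frame's x, y, z axes.
In Python, from bench import robot gives the robot as it stands.
- The arm moves only by the tool send_rows, never from a script. Its argument "steps" is a list of rows, each a list of 3 entries, a list of its own where there are three numbers: the shift along the tool's x, y, z in cm, then the turn, a rotation vector about the tool's x, y, z in rad, then the opening in per cent of the stroke, from 0 (shut) to 100 (fully open). A call has 1 to 20 rows; each row shifts and turns the commanded pose from where the row before left it, along the tool's axes as they then stand; what a row does not reach is not made up. A row lasts 1/10 s, in which the tool goes at most 50 mm and 8.59 degrees, less where a joint would pass 70% of its speed; a pose out of reach is approached as far as the arm can. A call is refused whole if a number of a shift passes 5 or a number of a turn 0.15, either way. A call with a gripper value outside its range is refused whole. The fingers move at their own pace and stop on an object; "squeeze" is the grip in N (left out, the last holds). Time passes only in rows, so rows that do not move let the fingers close. It gives the time, the measured TCP pose, the force, the opening and the grip force at its end, in the units of the state.
- robot.state(): the state, without advancing time (a new reading comes with each control period).
- robot.read_camera(name): name is "side" or "top"; returns (picture, depth): 480x640x3 uint8, blue, green, red; 480x640 float32, mm along the optical axis (not along the pixel's ray), 0 where there is no reading.
- robot.camera_info(name): a dict with "vertical_fov" (degrees; the focal length in pixels is half the picture's height over the tangent of half this angle, whatever the lens; pixels are square), "cx", "cy" (the principal point, pixels), "R" (3x3) and "t" (3): a world point X has camera coordinates R X + t. Camera axes: x right, y down, z forward; pixel columns grow to the right and rows downward; lengths in mm; the calibration is good to about 2 mm. A picture is of the moment at which its call begins. camera_info takes no time and is no camera call.
- robot.close_job(): hands the job in; it is judged then, once.
Trained networks look in the newest picture that a camera, given by its name, has taken for a name from the list of things; names that differ only in an ending like _2 or _b are one class to them, and where a whole thing is asked for, a point or a joint stands for the part that bears it (a point fixed in the world has none). Each returns a list of dicts, best first, with "confidence" (0 to 1); they miss things now and then, are a little off and sometimes report something else, mostly with a low value. They report only what shows in the picture. A call takes as long as a camera call. They do not tell look-alikes from the thing itself.
- robot.boxes_of(camera, query): "point" ([column, row] in pixels, amid what is visible of it).
The state is a dict: "clock": time; "qpos": joint angles; "qvel": joint speeds; "joint_torque": joint torques, N m; "ee_pos": TCP position; "orientation": TCP orientation; "ft_force": force on the tool from outside, world axes, zero at the start; "ft_torque": the same for the moment, N m; "opening": finger opening in mm; "finger_force": force on a finger pad.
Only numpy, scipy, OpenCV 4.12 (cv2) and the standard library are available. Lean on these libraries where they do the work, as an engineer would, in place of code of your own. Each camera call takes 0.05 s, during which the arm holds its last target. There are 200 camera calls.

## Working session

There is one attempt and no reset: what is moved stays moved. The work goes in short steps, Python scripts to look and compute and a tool call to move; the robot and the scene stay as the last step left them, time stands still between calls to the robot, and variables do not carry over. Pictures are saved under pics/ and viewed, at most 10 in all, crops included, and the job is handed in when it is done.

Besides the shell and the picture viewer there is one more tool, called after "Request:" as name([rows], argument=value, ...), one row to a line, values as JSON. send_rows: Moves the arm, as the interface text tells. Its arguments: {"type":"object","properties":{"steps":{"type":"array"},"squeeze":{"type":"number"}},"required":["steps"]}

```bash
mkdir -p pics; cat > h.py <<'E'
import numpy as np, cv2
from bench import robot
def shot(n):
    im,d=robot.read_camera(n); return im,d
def cloud(n,d):
    c=robot.camera_info(n); f=240/np.tan(np.radians(c["vertical_fov"])/2)
    v,u=np.mgrid[0:480,0:640]
    P=np.stack([(u-c["cx"])/f*d,(v-c["cy"])/f*d,d],-1)
    R=np.array(c["R"]);t=np.array(c["t"])
    return (P-t)@R
E
python3 - <<'E'
from h import *
for n in("top","side"):
    im,d=shot(n); cv2.imwrite(f"pics/{n}0.png",im); np.save(f"{n}0.npy",cloud(n,d)); print(robot.camera_info(n))
    for q in("brush_center","tin_center","catch_top","lid"):
        print(n,q,[(np.round(b["point"]),round(b["confidence"],2)) for b in robot.boxes_of(n,q)][:4])
s=robot.state();print(s["clock"],s["ee_pos"],s["orientation"],s["opening"])
E
```

```text
{'vertical_fov': 50.89370789270854, 'cx': 318.09282932195407, 'cy': 240.2342646243397, 'R': array([[-0.01636301, -0.99979685,  0.01176863],
       [-0.99372543,  0.01495892, -0.1108422 ],
       [ 0.11064364, -0.0135085 , -0.99376834]]), 't': array([  72.81347526,  607.30344056, 1305.35158776])}
top brush_center [(array([470., 272.]), 0.69), (array([428., 213.]), 0.31)]
top tin_center [(array([425., 322.]), 0.97), (array([412., 281.]), 0.7)]
top catch_top []
top lid [(array([239., 253.]), 0.85)]
{'vertical_fov': 46.65642482415543, 'cx': 323.07225059548955, 'cy': 241.11282602042303, 'R': array([[-0.7854051 ,  0.61880694, -0.01472428],
       [ 0.48848434,  0.60503578, -0.62874061],
       [-0.38016033, -0.50100866, -0.77747568]]), 't': array([ 399.27597891, -273.3795487 , 1573.08579017])}
side brush_center [(array([245., 155.]), 0.82)]
side tin_center [(array([311., 159.]), 0.97), (array([279., 190.]), 0.89)]
side catch_top [(array([387., 262.]), 0.94)]
side lid []
0.5 [ 190.13090041 -621.54143646  243.69135902] [[ 9.56251579e-01  2.92545580e-01  3.97173864e-05]
 [ 2.92545577e-01 -9.56251578e-01  6.59685769e-05]
 [ 5.72786290e-05 -5.14634102e-05 -9.99999997e-01]] 91.79993666863028
```

View pics/top0.png

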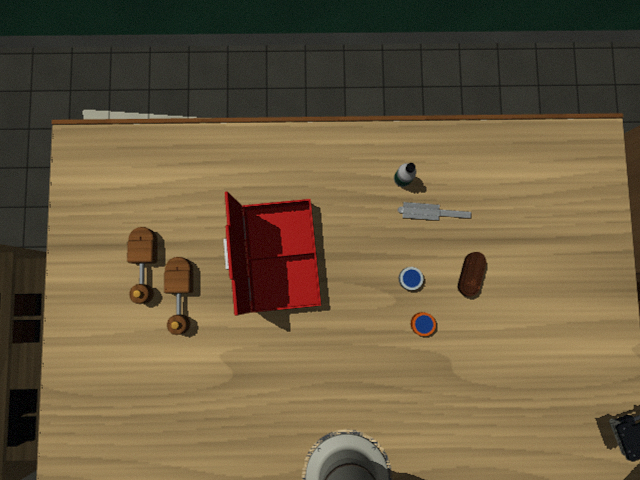

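View pics/side0.png

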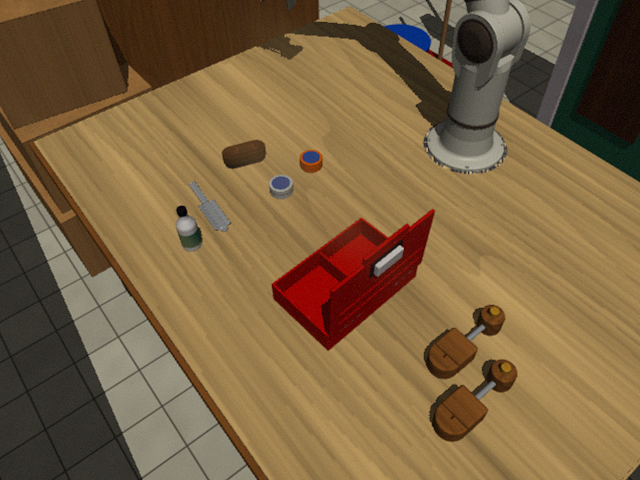

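The top view shows the brush at (472,274), the box at (275,255) and the open lid at (235,255). Two things could be taken for the tin: the silver one at (412,279) and the orange-rimmed one at (424,324), which is the decoy. I choose the silver one. Next I measure and crop.

```bash
python3 - <<'E'
from h import *
P=np.load("top0.npy"); im=cv2.imread("pics/top0.png")
cv2.imwrite("pics/crop.png",cv2.resize(im[180:350,210:510],None,fx=2.6,fy=2.6,interpolation=2))
def roi(u0,u1,v0,v1,z0,z1):
    q=P[v0:v1,u0:u1].reshape(-1,3); return q[(q[:,2]>z0)&(q[:,2]<z1)]
for n,a in dict(brush=(450,500,240,310,25,60),tin=(393,432,262,300,20,45),orange=(405,445,305,345,20,45)).items():
    q=roi(*a); r=cv2.minAreaRect(q[:,:2].astype(np.float32)); print(n,len(q),q.mean(0).round(1),np.median(q[:,2]).round(1),r, cv2.boxPoints(r).round().tolist())
# box: red pixels
hsv=cv2.cvtColor(im,cv2.COLOR_BGR2HSV); red=((hsv[...,0]<6)|(hsv[...,0]>174))&(hsv[...,1]>180)
m=np.zeros_like(red); m[180:330,215:330]=1; red&=m
q=P[red]; rim=q[(q[:,2]>50)&(q[:,2]<66)]; fl=q[(q[:,2]<15)]; lid=q[q[:,2]>70]
for n,k in(("rim",rim),("floor",fl),("lid",lid)):
    r=cv2.minAreaRect(k[:,:2].astype(np.float32)); print(n,len(k),r,cv2.boxPoints(r).round().tolist(),np.percentile(k[:,2],[2,50,98]).round(1))
A=np.c_[lid[:,:2],np.ones(len(lid))]; print(lid[lid[:,2].argmax()],lid[lid[:,2]>200].mean(0) if (lid[:,2]>200).any() else 0)
Q=np.load("side0.npy");print("catch side",Q[262,387], "pts",[Q[159,311].round(),Q[187,281].round(),Q[155,245].round()])
w=Q[245:280,365:410].reshape(-1,3); sd=cv2.imread("pics/side0.png")[245:280,365:410].reshape(-1,3); k=w[sd.min(1)>110]; print("catch",len(k),k.mean(0))
for nm,(u0,u1,v0,v1) in dict(bottle=(390,422,155,190),horn=(395,475,198,225),trees=(120,195,220,340)).items():
    q=roi(u0,u1,v0,v1,4,200); print(nm,q.min(0).round(),q.max(0).round())
E
```

```text
brush 875 [ 512.5 -340.5   42.7] 43.4 ((513.0226440429688, -342.6529235839844), (55.03312683105469, 119.15975952148438), 71.71289825439453) [[448.0, -350.0], [561.0, -387.0], [578.0, -335.0], [465.0, -298.0]]
tin 434 [ 503.7 -181.9   29.7] 29.9 ((504.6524963378906, -182.71400451660156), (62.01765823364258, 58.29648208618164), 89.48640441894531) [[475.0, -213.0], [534.0, -214.0], [534.0, -152.0], [476.0, -151.0]]
orange 449 [ 384.1 -209.6   29.8] 29.9 ((383.77203369140625, -210.0360565185547), (60.36921310424805, 60.25051498413086), 12.982084274291992) [[348.0, -187.0], [361.0, -246.0], [420.0, -233.0], [406.0, -174.0]]
rim 728 ((570.259033203125, 160.59536743164062), (280.6476745605469, 180.23703002929688), 4.749566555023193) [[423.0, 239.0], [438.0, 59.0], [718.0, 82.0], [703.0, 262.0]] [50.8 58.2 64.4]
floor 6183 ((582.8455200195312, 192.5545196533203), (308.7013244628906, 233.00636291503906), 4.73924446105957) [[419.0, 296.0], [439.0, 64.0], [746.0, 89.0], [727.0, 321.0]] [-1.4  4.3 10.4]
lid 1888 ((575.532470703125, 195.7054443359375), (273.4038391113281, 175.26116943359375), 12.10945987701416) [[423.0, 253.0], [460.0, 81.0], [728.0, 139.0], [691.0, 310.0]] [  79.7  196.3 1363.7]
[ 460.25547045   81.34742281 1363.67501168] [554.40447874 251.02064155 286.02851833]
catch side [573.50886252 281.58127805 219.45109528] pts [array([ 390., -202.,   27.]), array([ 514., -168.,   26.]), array([ 525., -318.,   37.])]
catch 191 [566.57876136 279.03083884 227.88341788]
bottle [ 749. -225.    4.] [ 846. -137.  136.]
horn [ 650. -366.    4.] [ 725. -147.   15.]
trees [354. 396.   4.] [674. 596.  67.]
```

View pics/crop.png

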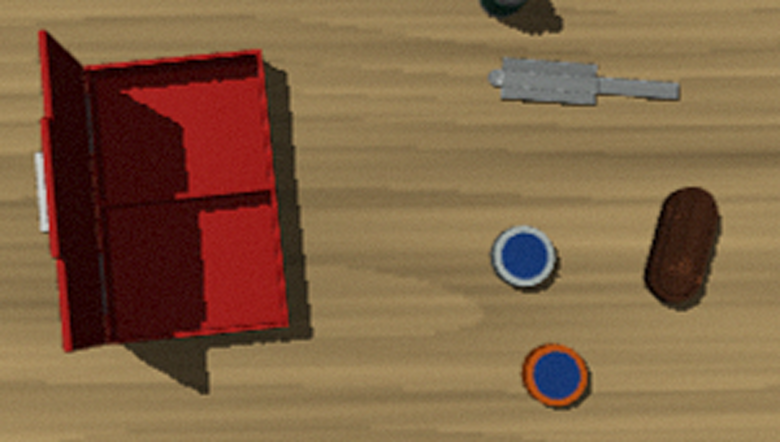

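The crop confirms the silver tin with the blue disc at crop (525,257); the orange one is at (557,376). I go above the brush first.

Request:
send_rows([
  [[3,-1.3,0],[0,0,0],100],
  [[3,-1.3,0],[0,0,0],100],
  [[3,-1.3,0],[0,0,0],100],
  [[3,-1.3,0],[0,0,0],100],
  [[3,-1.3,0],[0,0,0],100],
  [[3,-1.3,0],[0,0,0],100],
  [[3,-1.3,0],[0,0,0],100],
  [[3,-1.3,0],[0,0,0],100],
  [[3,-1.3,0],[0,0,0],100],
  [[3,-1.3,0],[0,0,0],100],
  [[3,-1.3,0],[0,0,0],100],
  [[3,-1.3,0],[0,0,0],100],
  [[3,-1.3,0],[0,0,0],100],
  [[0,0,0],[0,0,0.122],100],
  [[0,0,0],[0,0,0.122],100],
  [[0,0,0],[0,0,0.122],100],
  [[0,0,0],[0,0,0.122],100],
  [[0,0,0],[0,0,0.122],100],
])

```text
clock: 2.3
ee_pos: [513.7, -345.8, 243.8]
orientation: [[0.95, -0.313, 0.0], [-0.313, -0.95, -0.0], [0.0, 0.0, -1.0]]
ft_force: [-0.1, -0.0, 0.1]
opening: 92.1
finger_force: 0.0
```

```bash
cat >> h.py <<'E'
def go(target=None, yaw=None):
    """print tool-frame shift (cm) to target world pos, and z turn to put tool y at world azimuth yaw (deg)"""
    s=robot.state(); R=np.array(s["orientation"]); p=np.array(s["ee_pos"])
    az=np.degrees(np.arctan2(R[1,1],R[0,1]))
    print("t",s["clock"],"p",p.round(1),"az",az.round(2),"zax",R[:,2].round(3),"q",np.round(s["qpos"]),"f",np.round(s["ft_force"],1),"open",round(s["opening"],1),round(s["finger_force"],1))
    if target is not None: print("shift cm",(R.T@(np.array(target)-p)/10).round(2))
    if yaw is not None:
        d=(yaw-az+180)%360-180; a=np.radians(d); print("turn rad",-a.round(3))
        if target is not None:
            W=np.array([[np.cos(a),-np.sin(a),0],[np.sin(a),np.cos(a),0],[0,0,1]]); print("shift after turn",((W@R).T@(np.array(target)-p)/10).round(2))
E
python3 - <<'E'
from h import *
go((513,-342,34),-108.3)
E
```

```text
t 2.3 p [ 513.7 -345.8  243.8] az -108.23 zax [ 0. -0. -1.] q [ 50.  25. -24.  94.  11.  63. -86.] f [-0.1 -0.   0.1] open 92.1 0.0
shift cm [-0.19 -0.34 20.98]
turn rad 0.001
shift after turn [-0.19 -0.34 20.98]
```

Request:
send_rows([
  [[-0.2,-0.4,3],[0,0,0],100],
  [[0,0,3],[0,0,0],100],
  [[0,0,3],[0,0,0],100],
  [[0,0,3],[0,0,0],100],
  [[0,0,3],[0,0,0],100],
  [[0,0,2],[0,0,0],100],
  [[0,0,2],[0,0,0],100],
  [[0,0,1],[0,0,0],100],
  [[0,0,0.8],[0,0,0],100],
  [[0,0,0],[0,0,0],100],
  [[0,0,0],[0,0,0],50],
  [[0,0,0],[0,0,0],50],
  [[0,0,0],[0,0,0],40],
  [[0,0,0],[0,0,0],40],
  [[0,0,0],[0,0,0],40],
  [[0,0,0],[0,0,0],40],
], squeeze=15)

```text
clock: 3.9
ee_pos: [513.1, -341.6, 36.0]
orientation: [[0.951, -0.308, 0.0], [-0.308, -0.951, -0.0], [0.0, 0.0, -1.0]]
ft_force: [-0.6, -0.2, 1.5]
opening: 52.0
finger_force: 15.0
```

```bash
python3 - <<'E'
from h import *
go((500,140,180),4.7)
E
```

```text
t 3.9 p [ 513.1 -341.6   36. ] az -107.95 zax [ 0. -0. -1.] q [ 46.  40. -20. 101.  19.  42. -92.] f [-0.6 -0.2  1.5] open 52.0 15.0
shift cm [-16.08 -45.41 -14.41]
turn rad -1.966
shift after turn [ 48.11   2.65 -14.38]
```

Request:
send_rows([
  [[0,0,-1],[0,0,0],40],
  [[0,0,-2],[0,0,0],40],
  [[0,0,-3],[0,0,0],40],
  [[0,0,-3],[0,0,0],40],
  [[0,0,-3],[0,0,0],40],
  [[0,0,-2.4],[0,0,0],40],
  [[0,0,0],[0,0,-0.14],40],
  [[0,0,0],[0,0,-0.14],40],
  [[0,0,0],[0,0,-0.14],40],
  [[0,0,0],[0,0,-0.14],40],
  [[0,0,0],[0,0,-0.14],40],
  [[0,0,0],[0,0,-0.14],40],
  [[0,0,0],[0,0,-0.14],40],
  [[0,0,0],[0,0,-0.14],40],
  [[0,0,0],[0,0,-0.14],40],
  [[0,0,0],[0,0,-0.14],40],
  [[0,0,0],[0,0,-0.14],40],
  [[0,0,0],[0,0,-0.14],40],
  [[0,0,0],[0,0,-0.14],40],
  [[0,0,0],[0,0,-0.14],40],
], squeeze=25)

```text
clock: 5.9
ee_pos: [512.7, -341.6, 180.3]
orientation: [[-0.082, 0.997, -0.0], [0.997, 0.082, -0.001], [-0.001, -0.0, -1.0]]
ft_force: [-0.4, 0.5, -1.1]
opening: 51.8
finger_force: 25.0
```

Request:
send_rows([
  [[3,0.2,0],[0,0,0],40],
  [[3,0.2,0],[0,0,0],40],
  [[3,0.2,0],[0,0,0],40],
  [[3,0.2,0],[0,0,0],40],
  [[3,0.2,0],[0,0,0],40],
  [[3,0.2,0],[0,0,0],40],
  [[3,0.2,0],[0,0,0],40],
  [[3,0.2,0],[0,0,0],40],
  [[3,0.2,0],[0,0,0],40],
  [[3,0.2,0],[0,0,0],40],
  [[3,0.2,0],[0,0,0],40],
  [[3,0.2,0],[0,0,0],40],
  [[3,0.2,0],[0,0,0],40],
  [[3,0.2,0],[0,0,0],40],
  [[3,0,0],[0,0,0],40],
  [[3,0,0],[0,0,0],40],
  [[0,0,0],[0,0,0],40],
])

```text
clock: 7.6
ee_pos: [503.5, 144.6, 181.0]
orientation: [[-0.083, 0.997, 0.001], [0.997, 0.083, 0.003], [0.003, 0.002, -1.0]]
ft_force: [-0.5, -0.1, -0.2]
opening: 51.8
finger_force: 25.0
```

```bash
python3 - <<'E'
from h import *
go((501,140,42),4.7)
cv2.imwrite("pics/s1.png",shot("side")[0])
E
```

```text
t 7.6 p [503.5 144.6 181. ] az 4.75 zax [ 0.001  0.003 -1.   ] q [ 24.  28. -54. 110.  27.  56. -38.] f [-0.5 -0.1 -0.2] open 51.8 25.0
shift cm [-0.47 -0.31 13.9 ]
turn rad 0.001
shift after turn [-0.47 -0.31 13.9 ]
```

View pics/s1.png

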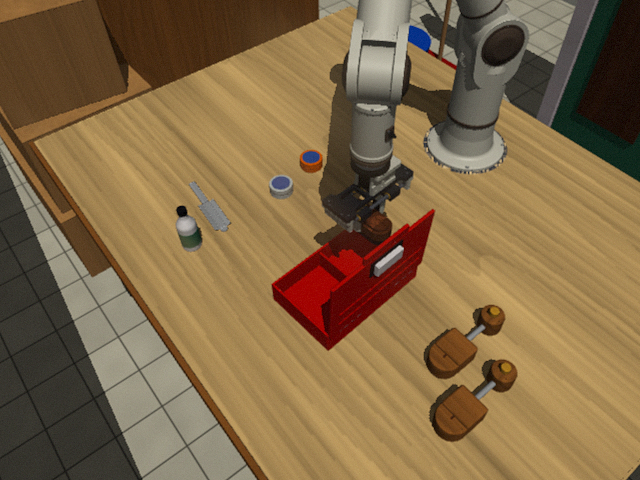

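The brush hangs above the near bay at (377,225), clear of the lid. I lower it slowly.

Request:
send_rows([
  [[-0.3,-0.3,2],[0,0,0],40],
  [[-0.2,0,2],[0,0,0],40],
  [[0,0,2],[0,0,0],40],
  [[0,0,2],[0,0,0],40],
  [[0,0,2],[0,0,0],40],
  [[0,0,2],[0,0,0],40],
  [[0,0,1],[0,0,0],40],
  [[0,0,0.5],[0,0,0],40],
  [[0,0,0.3],[0,0,0],40],
  [[0,0,0],[0,0,0],40],
  [[0,0,0],[0,0,0],40],
])

```text
clock: 8.75
ee_pos: [502.4, 134.2, 42.4]
orientation: [[-0.076, 0.997, 0.001], [0.997, 0.076, 0.0], [0.0, 0.001, -1.0]]
ft_force: [0.6, -0.3, -1.1]
opening: 51.7
finger_force: 25.0
```

```bash
python3 - <<'E'
from h import *
go((501,140,42),4.7)
E
```

```text
t 8.75 p [502.4 134.2  42.4] az 4.35 zax [ 0.001  0.    -1.   ] q [ 17.  39. -44. 115.  40.  43. -47.] f [ 0.6 -0.3 -1.1] open 51.7 25.0
shift cm [ 0.59 -0.1   0.04]
turn rad -0.006
shift after turn [ 0.59 -0.09  0.04]
```

Request:
send_rows([
  [[0.5,0,0],[0,0,0],40],
  [[0.5,0,0],[0,0,0],40],
  [[0,0,0.1],[0,0,0],40],
  [[0,0,0.1],[0,0,0],40],
  [[0,0,0],[0,0,0],40],
  [[0,0,0],[0,0,0],75],
  [[0,0,0],[0,0,0],75],
  [[0,0,0],[0,0,0],75],
  [[0,0,0],[0,0,0],75],
  [[0,0,-1],[0,0,0],75],
  [[0,0,-2],[0,0,0],75],
  [[0,0,-3],[0,0,0],75],
  [[0,0,-3],[0,0,0],75],
  [[0,0,-3],[0,0,0],75],
  [[0,0,-3],[0,0,0],75],
])

```text
clock: 10.25
ee_pos: [500.8, 144.2, 191.5]
orientation: [[-0.076, 0.997, 0.0], [0.997, 0.076, 0.0], [0.0, 0.0, -1.0]]
ft_force: [0.7, -0.8, 0.3]
opening: 68.9
finger_force: 0.0
```

```bash
python3 - <<'E'
from h import *
go((504,-182,190),4.7)
E
```

```text
t 10.25 p [500.8 144.2 191.5] az 4.39 zax [ 0.  0. -1.] q [ 25.  27. -55. 110.  26.  57. -38.] f [ 0.7 -0.8  0.3] open 68.9 0.0
shift cm [-32.55  -2.17   0.15]
turn rad -0.005
shift after turn [-32.53  -2.35   0.15]
```

Request:
send_rows([
  [[-3,-0.2,0],[0,0,0],100],
  [[-3,-0.2,0],[0,0,0],100],
  [[-3,-0.2,0],[0,0,0],100],
  [[-3,-0.2,0],[0,0,0],100],
  [[-3,-0.2,0],[0,0,0],100],
  [[-3,-0.2,0],[0,0,0],100],
  [[-3,-0.2,0],[0,0,0],100],
  [[-3,-0.2,0],[0,0,0],100],
  [[-3,-0.2,0],[0,0,0],100],
  [[-3,-0.2,0],[0,0,0],100],
  [[-2.5,-0.2,0],[0,0,0],100],
  [[0,0,0],[0,0,0],100],
  [[0,0,0],[0,0,0],100],
])

```text
clock: 11.55
ee_pos: [503.7, -181.9, 190.1]
orientation: [[-0.075, 0.997, 0.0], [0.997, 0.075, 0.0], [0.0, 0.0, -1.0]]
ft_force: [1.5, 0.2, -0.3]
opening: 91.8
finger_force: 0.0
```

```bash
python3 - <<'E'
from h import *
go((504.5,-182.5,25),4.7)
P=cloud("top",shot("top")[1])
q=P[230:325,230:325].reshape(-1,3); q=q[(q[:,2]>33)&(q[:,2]<54)&(abs(q[:,0]-501)<60)&(abs(q[:,1]-150)<80)]
print(len(q),q.mean(0).round(1),np.median(q[:,2]),cv2.minAreaRect(q[:,:2].astype(np.float32)))
E
```

```text
t 11.55 p [ 503.7 -181.9  190.1] az 4.28 zax [ 0.  0. -1.] q [ 58.  28. -53. 108.  26.  57.  -1.] f [ 1.5  0.2 -0.3] open 91.8 0.0
shift cm [-0.07  0.07 16.51]
turn rad -0.007
shift after turn [-0.07  0.07 16.51]
816 [498.4 145.5  47.6] 47.96439981020258 ((501.04168701171875, 134.86062622070312), (59.588043212890625, 140.08413696289062), 11.981022834777832)
```

The brush's top is at about 48 mm, so it lies flat in the near bay. I descend on the tin.

Request:
send_rows([
  [[-0.1,0.1,3],[0,0,0],100],
  [[0,0,3],[0,0,0],100],
  [[0,0,3],[0,0,0],100],
  [[0,0,3],[0,0,0],100],
  [[0,0,2],[0,0,0],100],
  [[0,0,1.5],[0,0,0],100],
  [[0,0,0.9],[0,0,0],100],
  [[0,0,0],[0,0,0],100],
  [[0,0,0],[0,0,0],100],
  [[0,0,0],[0,0,0],60],
  [[0,0,0],[0,0,0],55],
  [[0,0,0],[0,0,0],50],
  [[0,0,0],[0,0,0],50],
  [[0,0,0],[0,0,0],50],
  [[0,0,0],[0,0,0],50],
], squeeze=20)

```text
clock: 13.1
ee_pos: [505.2, -182.8, 26.1]
orientation: [[-0.076, 0.997, 0.001], [0.997, 0.076, -0.0], [-0.0, 0.001, -1.0]]
ft_force: [0.2, 0.2, 3.1]
opening: 61.3
finger_force: 20.0
```

```bash
python3 - <<'E'
from h import *
go((640,155,180),4.7)
E
```

```text
t 13.1 p [ 505.2 -182.8   26.1] az 4.35 zax [ 0.001 -0.    -1.   ] q [ 49.  41. -41. 112.  40.  42. -12.] f [0.2 0.2 3.1] open 61.3 20.0
shift cm [ 32.65  16.01 -15.4 ]
turn rad -0.006
shift after turn [ 32.56  16.21 -15.4 ]
```

Request:
send_rows([
  [[0,0,-1],[0,0,0],50],
  [[0,0,-2],[0,0,0],50],
  [[0,0,-3],[0,0,0],50],
  [[0,0,-3],[0,0,0],50],
  [[0,0,-3],[0,0,0],50],
  [[0,0,-3.4],[0,0,0],50],
  [[2.5,1.2,0],[0,0,0],50],
  [[2.5,1.2,0],[0,0,0],50],
  [[2.5,1.2,0],[0,0,0],50],
  [[2.5,1.2,0],[0,0,0],50],
  [[2.5,1.2,0],[0,0,0],50],
  [[2.5,1.2,0],[0,0,0],50],
  [[2.5,1.2,0],[0,0,0],50],
  [[2.5,1.2,0],[0,0,0],50],
  [[2.5,1.2,0],[0,0,0],50],
  [[2.5,1.2,0],[0,0,0],50],
  [[2.5,1.3,0],[0,0,0],50],
  [[2.5,1.3,0],[0,0,0],50],
  [[2.5,1.4,0],[0,0,0],50],
  [[0,0,0],[0,0,0],50],
], squeeze=25)

```text
clock: 15.1
ee_pos: [639.4, 159.4, 180.4]
orientation: [[-0.082, 0.997, 0.0], [0.997, 0.082, 0.004], [0.004, 0.001, -1.0]]
ft_force: [0.0, 0.3, -0.7]
opening: 61.0
finger_force: 25.0
```

```bash
python3 - <<'E'
from h import *
go((640,155,31),4.7)
E
```

```text
t 15.1 p [639.4 159.4 180.4] az 4.69 zax [ 0.     0.004 -1.   ] q [ 16.  40. -49.  90.  32.  65. -35.] f [ 0.   0.3 -0.7] open 61.0 25.0
shift cm [-0.51  0.02 14.94]
turn rad -0.0
shift after turn [-0.51  0.02 14.94]
```

Request:
send_rows([
  [[0,0,2],[0,0,0],50],
  [[0,0,2],[0,0,0],50],
  [[0,0,2],[0,0,0],50],
  [[0,0,2],[0,0,0],50],
  [[0,0,2],[0,0,0],50],
  [[0,0,2],[0,0,0],50],
  [[0,0,1.5],[0,0,0],50],
  [[0,0,0.8],[0,0,0],50],
  [[0,0,0.4],[0,0,0],50],
  [[0,0,0.1],[0,0,0],50],
  [[0,0,0],[0,0,0],50],
  [[0,0,0],[0,0,0],50],
])

```text
clock: 16.3
ee_pos: [640.4, 153.8, 32.6]
orientation: [[-0.076, 0.997, 0.001], [0.997, 0.076, 0.0], [0.0, 0.001, -1.0]]
ft_force: [0.0, 0.1, -1.2]
opening: 61.3
finger_force: 25.0
```

```bash
python3 - <<'E'
from h import *
go((640,155,31),4.7)
E
```

```text
t 16.3 p [640.4 153.8  32.6] az 4.35 zax [ 0.001  0.    -1.   ] q [ 13.  50. -42.  94.  40.  52. -41.] f [ 0.   0.1 -1.2] open 61.3 25.0
shift cm [ 0.12 -0.03  0.16]
turn rad -0.006
shift after turn [ 0.12 -0.03  0.16]
```

Down the last 2 mm, release, then rise straight up.

Request:
send_rows([
  [[0,0,0.1],[0,0,0],50],
  [[0,0,0.1],[0,0,0],50],
  [[0,0,0],[0,0,0],50],
  [[0,0,0],[0,0,0],78],
  [[0,0,0],[0,0,0],78],
  [[0,0,0],[0,0,0],78],
  [[0,0,0],[0,0,0],78],
  [[0,0,-1],[0,0,0],78],
  [[0,0,-2],[0,0,0],78],
  [[0,0,-3],[0,0,0],78],
  [[0,0,-3],[0,0,0],78],
  [[0,0,-4],[0,0,0],50],
  [[0,0,-4],[0,0,0],30],
  [[0,0,-4],[0,0,0],0],
  [[0,0,-4],[0,0,0],0],
  [[0,0,-4],[0,0,0],0],
  [[0,0,-1],[0,0,0],0],
  [[0,0,0],[0,0,0],0],
])

```text
clock: 18.1
ee_pos: [640.4, 154.7, 333.8]
orientation: [[-0.076, 0.997, 0.006], [0.997, 0.076, 0.001], [0.001, 0.006, -1.0]]
ft_force: [0.2, -0.0, -0.3]
opening: 20.2
finger_force: 0.0
```

```bash
python3 - <<'E'
from h import *
go((500,325,330),4.7)
im,d=shot("top"); P=cloud("top",d)
cv2.imwrite("pics/t2.png",cv2.resize(im[170:340,200:420],None,fx=3,fy=3))
hsv=cv2.cvtColor(im,cv2.COLOR_BGR2HSV)
i2,d2=shot("side"); Q=cloud("side",d2)
cv2.imwrite("pics/s2.png",i2)
w=Q[225:320,300:440].reshape(-1,3); w=w[(w[:,2]>90)&(w[:,2]<270)&(w[:,1]>230)]
c=np.array([562.5,251,60.]); bx=np.array([-.083,.9966,0]); by=np.array([-.9966,-.083,0])
L=np.c_[(w-c)@bx,(w-c)@by,w[:,2]-60]; L=L[abs(L[:,1])>45]
print(len(L),np.polyfit(L[:,2],L[:,0],1),L.max(0),L.min(0))
E
```

```text
t 18.1 p [640.4 154.7 333.8] az 4.39 zax [ 0.006  0.001 -1.   ] q [ 18.  33. -53.  81.  26.  79. -30.] f [ 0.2 -0.  -0.3] open 20.2 0.0
shift cm [ 18.06 -12.7    0.32]
turn rad -0.005
shift after turn [ 18.13 -12.6    0.32]
2646 [ 0.02336626 12.58889011] [ 20.81331333 137.25694472 203.90030213] [   8.60089983 -143.85403329   30.02160363]
```

View pics/s2.png

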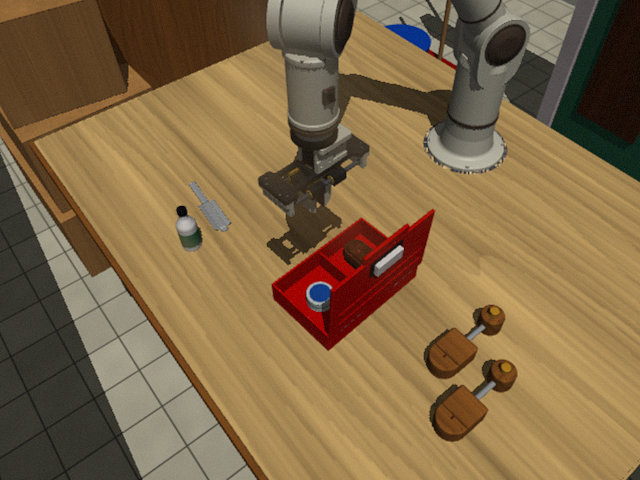

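Tin in the far bay at (320,295), brush in the near bay at (357,252), lid upright. With the fingers shut I go over and behind the lid, off to the robot's side of the catch.

Request:
send_rows([
  [[1.8,-1.5,0],[0,0,0],0],
  [[1.8,-1.5,0],[0,0,0],0],
  [[1.8,-1.5,0],[0,0,0],0],
  [[1.8,-1.5,0],[0,0,0],0],
  [[1.8,-1.5,0],[0,0,0],0],
  [[1.8,-1.4,0],[0,0,0],0],
  [[1.8,-1.4,0],[0,0,0],0],
  [[1.8,-1.4,0],[0,0,0],0],
  [[1.8,-1.4,0],[0,0,0],0],
  [[1.8,-1.4,0],[0,0,0],0],
  [[0,0,0],[0,0,0],0],
  [[0,0,2],[0,0,0],0],
  [[0,0,2],[0,0,0],0],
  [[0,0,2],[0,0,0],0],
  [[0,0,2],[0,0,0],0],
  [[0,0,1.2],[0,0,0],0],
  [[0,0,0],[0,0,0],0],
])

```text
clock: 19.9
ee_pos: [480.7, 320.3, 235.1]
orientation: [[-0.075, 0.997, -0.004], [0.997, 0.075, -0.003], [-0.002, -0.004, -1.0]]
ft_force: [0.7, -0.8, 0.8]
opening: 0.5
finger_force: 0.0
```

```bash
python3 - <<'E'
from h import *
c=np.array([562.5,251,60.]); bx=np.array([-.083,.9966,0]); by=np.array([-.9966,-.083,0])
def T(a,r=165):
    a=np.radians(a); return c+75*by+bx*(-r*np.cos(a)+8*np.sin(a)+11)+np.array([0,0,r*np.sin(a)+8*np.cos(a)+17])
go(T(92),4.7)
A=np.arange(92,-1,-4); L=np.array([[(T(a)-c)@bx,T(a)[2]] for a in A])
for a,r in zip(A[1:],np.diff(L,axis=0)/10): print(a,[round(r[0],2),0,round(-r[1],2)])
print(T(0))
E
```

```text
t 19.9 p [480.7 320.3 235.1] az 4.32 zax [-0.004 -0.003 -1.   ] q [  4.  30. -54.  99.  26.  65. -54.] f [ 0.7 -0.8  0.8] open 0.5 0.0
shift cm [-5.11  0.11 -0.64]
turn rad -0.007
shift after turn [-5.11  0.08 -0.64]
88 [np.float64(-1.15), 0, np.float64(-0.06)]
84 [np.float64(-1.15), 0, np.float64(0.02)]
80 [np.float64(-1.15), 0, np.float64(0.1)]
76 [np.float64(-1.14), 0, np.float64(0.18)]
72 [np.float64(-1.12), 0, np.float64(0.26)]
68 [np.float64(-1.1), 0, np.float64(0.34)]
64 [np.float64(-1.07), 0, np.float64(0.42)]
60 [np.float64(-1.04), 0, np.float64(0.49)]
56 [np.float64(-1.01), 0, np.float64(0.56)]
52 [np.float64(-0.96), 0, np.float64(0.63)]
48 [np.float64(-0.92), 0, np.float64(0.7)]
44 [np.float64(-0.87), 0, np.float64(0.76)]
40 [np.float64(-0.81), 0, np.float64(0.82)]
36 [np.float64(-0.75), 0, np.float64(0.87)]
32 [np.float64(-0.69), 0, np.float64(0.92)]
28 [np.float64(-0.62), 0, np.float64(0.97)]
24 [np.float64(-0.56), 0, np.float64(1.01)]
20 [np.float64(-0.48), 0, np.float64(1.05)]
16 [np.float64(-0.41), 0, np.float64(1.08)]
12 [np.float64(-0.33), 0, np.float64(1.1)]
8 [np.float64(-0.26), 0, np.float64(1.12)]
4 [np.float64(-0.18), 0, np.float64(1.14)]
0 [np.float64(-0.1), 0, np.float64(1.15)]
[500.537   91.2986  85.    ]
```

Approach to contact (5 cm), then the upper part of the arc.

Request:
send_rows([
  [[-1.5,0,-0.3],[0,0,0],0],
  [[-1.5,0,-0.3],[0,0,0],0],
  [[-1.2,0,0],[0,0,0],0],
  [[-0.9,0,0],[0,0,0],0],
  [[-1.15,0,-0.05],[0,0,0],0],
  [[-1.15,0,0],[0,0,0],0],
  [[-1.15,0,0.1],[0,0,0],0],
  [[-1.15,0,0.2],[0,0,0],0],
  [[-1.1,0,0.25],[0,0,0],0],
  [[-1.1,0,0.35],[0,0,0],0],
  [[-1.05,0,0.4],[0,0,0],0],
  [[-1.05,0,0.5],[0,0,0],0],
])

```text
clock: 21.1
ee_pos: [492.1, 181.4, 225.8]
orientation: [[-0.076, 0.997, -0.0], [0.997, 0.076, -0.0], [-0.0, -0.0, -1.0]]
ft_force: [1.0, 1.0, 1.5]
opening: 0.8
finger_force: 0.9
```

```bash
python3 - <<'E'
from h import *
c=np.array([562.5,251,60.]); bx=np.array([-.083,.9966,0]); by=np.array([-.9966,-.083,0])
def T(a,r=165):
    a=np.radians(a); return c+75*by+bx*(-r*np.cos(a)+8*np.sin(a)+11)+np.array([0,0,r*np.sin(a)+8*np.cos(a)+17])
go(T(60),4.7)
im,_=shot("side"); cv2.imwrite("pics/s3.png",im[150:400,200:500])
E
```

```text
t 21.1 p [492.1 181.4 225.8] az 4.34 zax [-0. -0. -1.] q [ 22.  24. -56. 107.  23.  61. -39.] f [1.  1.  1.5] open 0.8 0.9
shift cm [-0.1   0.09  0.19]
turn rad -0.006
shift after turn [-0.1   0.09  0.19]
```

View pics/s3.png

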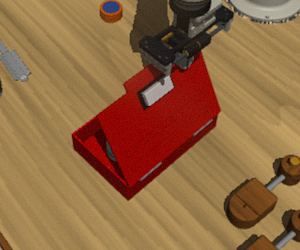

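The fingers are on the lid just beside the catch (crop 155,92), and the lid is following down. I continue the arc.

Request:
send_rows([
  [[-1.0,0,0.55],[0,0,0],0],
  [[-0.95,0,0.65],[0,0,0],0],
  [[-0.9,0,0.7],[0,0,0],0],
  [[-0.85,0,0.75],[0,0,0],0],
  [[-0.8,0,0.8],[0,0,0],0],
  [[-0.75,0,0.85],[0,0,0],0],
  [[-0.7,0,0.9],[0,0,0],0],
  [[-0.6,0,0.95],[0,0,0],0],
  [[-0.55,0,1.0],[0,0,0],0],
  [[-0.5,0,1.05],[0,0,0],0],
  [[-0.4,0,1.1],[0,0,0],0],
  [[-0.35,0,1.1],[0,0,0],0],
  [[-0.25,0,1.1],[0,0,0],0],
  [[-0.2,0,0.8],[0,0,0],0],
  [[0,0,0],[0,0,0],0],
])

```text
clock: 22.65
ee_pos: [497.8, 94.4, 101.9]
orientation: [[-0.076, 0.997, -0.002], [0.997, 0.076, -0.0], [0.0, -0.002, -1.0]]
ft_force: [-0.4, -0.2, -0.2]
opening: 0.4
finger_force: 0.0
```

```bash
python3 - <<'E'
from h import *
go((500,92,85),4.7)
E
```

```text
t 22.65 p [497.8  94.4 101.9] az 4.36 zax [-0.002 -0.    -1.   ] q [ 25.  32. -48. 115.  33.  47. -38.] f [-0.4 -0.2 -0.2] open 0.4 0.0
shift cm [-0.26  0.21  1.69]
turn rad -0.006
shift after turn [-0.26  0.2   1.69]
```

Request:
send_rows([
  [[-0.1,0,0.4],[0,0,0],0],
  [[-0.1,0,0.4],[0,0,0],0],
  [[0,0,0.3],[0,0,0],0],
  [[0,0,0.3],[0,0,0],0],
  [[0,0,0.2],[0,0,0],0],
  [[0,0,0],[0,0,0],0],
  [[0,0,0],[0,0,0],0],
])

```text
clock: 23.35
ee_pos: [498.8, 92.8, 87.2]
orientation: [[-0.076, 0.997, -0.0], [0.997, 0.076, 0.0], [0.0, -0.0, -1.0]]
ft_force: [-0.2, -0.7, -0.7]
opening: 0.7
finger_force: 0.0
```

Request:
send_rows([
  [[0,0,0.1],[0,0,0],0],
  [[0,0,0.1],[0,0,0],0],
  [[0,0,0.1],[0,0,0],0],
  [[0,0,0],[0,0,0],0],
  [[0,0,0],[0,0,0],0],
])

```text
clock: 23.85
ee_pos: [499.0, 92.8, 85.2]
orientation: [[-0.076, 0.997, 0.0], [0.997, 0.076, -0.001], [-0.001, 0.0, -1.0]]
ft_force: [-3.8, -1.9, 11.5]
opening: 0.5
finger_force: 5.9
```

```bash
python3 - <<'E'
from h import *
go((500,92,85),4.7)
i2,d2=shot("side"); Q=cloud("side",d2); cv2.imwrite("pics/s4.png",i2[150:400,200:500])
c=np.array([562.5,251,60.]); bx=np.array([-.083,.9966,0]); by=np.array([-.9966,-.083,0])
w=Q.reshape(-1,3); L=np.c_[-(w-c)@bx,(w-c)@by,w[:,2]-60]
m=(L[:,0]>10)&(L[:,0]<175)&(L[:,1]>-130)&(L[:,1]<-45)&(L[:,2]<120)&(L[:,2]>-20); print(m.sum(),np.polyfit(L[m,0],L[m,2],1))
E
```

```text
t 23.85 p [499.   92.8  85.2] az 4.36 zax [ 0.    -0.001 -1.   ] q [ 24.  34. -47. 115.  35.  46. -39.] f [-3.8 -1.9 11.5] open 0.5 5.9
shift cm [-0.08  0.09  0.02]
turn rad -0.006
shift after turn [-0.09  0.09  0.02]
2570 [-6.25815540e-03  8.13157728e+00]
```

View pics/s4.png

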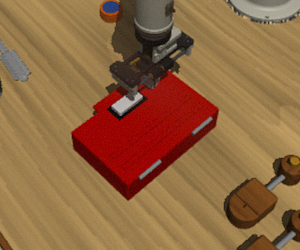

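The lid is shut: slope −0.006, with 11 N of reaction. The catch is out at crop (127,103). I rise, move over it and lower.

Request:
send_rows([
  [[0,0,-0.5],[0,0,0],0],
  [[0,0,-1.5],[0,0,0],0],
  [[0,0,-2],[0,0,0],0],
  [[0.1,1.5,0],[0,0,0],0],
  [[0.1,1.5,0],[0,0,0],0],
  [[0.1,1.6,0],[0,0,0],0],
  [[0,1.5,0],[0,0,0],0],
  [[0,1.5,0],[0,0,0],0],
  [[0,0,0],[0,0,0],0],
  [[0,0,1],[0,0,0],0],
  [[0,0,0.8],[0,0,0],0],
  [[0,0,0],[0,0,0],0],
])

```text
clock: 25.1
ee_pos: [572.5, 100.9, 104.6]
orientation: [[-0.076, 0.997, -0.003], [0.997, 0.076, -0.001], [-0.001, -0.003, -1.0]]
ft_force: [-0.7, -0.2, 0.4]
opening: 0.0
finger_force: 0.0
```

```bash
python3 - <<'E'
from h import *
go((575,101,91),4.7)
E
```

```text
t 25.1 p [572.5 100.9 104.6] az 4.38 zax [-0.003 -0.001 -1.   ] q [ 22.  38. -46. 104.  34.  53. -36.] f [-0.7 -0.2  0.4] open 0.0 0.0
shift cm [-0.01  0.25  1.36]
turn rad -0.005
shift after turn [-0.01  0.25  1.36]
```

Request:
send_rows([
  [[0,0,0.3],[0,0,0],0],
  [[0,0,0.2],[0,0,0],0],
  [[0,0,0.2],[0,0,0],0],
  [[0,0,0.2],[0,0,0],0],
  [[0,0,0.2],[0,0,0],0],
  [[0,0,0.2],[0,0,0],0],
  [[0,0,0.1],[0,0,0],0],
  [[0,0,0],[0,0,0],0],
  [[0,0,0],[0,0,0],0],
])

```text
clock: 26.0
ee_pos: [574.5, 101.5, 92.1]
orientation: [[-0.076, 0.997, -0.0], [0.997, 0.076, 0.0], [0.0, -0.0, -1.0]]
ft_force: [-0.7, 0.1, 1.8]
opening: 0.6
finger_force: 0.8
```

Request:
send_rows([
  [[0,0,0.1],[0,0,0],0],
  [[0,0,0.1],[0,0,0],0],
  [[0,0,0.1],[0,0,0],0],
  [[0,0,0],[0,0,0],0],
  [[0,0,0],[0,0,0],0],
])

```text
clock: 26.5
ee_pos: [574.6, 101.6, 91.0]
orientation: [[-0.076, 0.997, 0.001], [0.997, 0.076, -0.001], [-0.001, 0.0, -1.0]]
ft_force: [-6.5, -2.0, 16.8]
opening: 0.6
finger_force: 8.9
```

The catch has bottomed out at 91 mm with 17 N, as expected. I back off and check.

Request:
send_rows([
  [[0,0,-0.5],[0,0,0],0],
  [[0,0,-1.5],[0,0,0],0],
  [[0,0,-3],[0,0,0],0],
  [[0,0,-4],[0,0,0],0],
  [[0,0,-4],[0,0,0],0],
  [[0,0,-4],[0,0,0],0],
  [[0,0,0],[0,0,0],0],
  [[0,0,0],[0,0,0],0],
])

```text
clock: 27.3
ee_pos: [575.2, 101.6, 260.7]
orientation: [[-0.076, 0.997, 0.003], [0.997, 0.076, -0.0], [-0.0, 0.003, -1.0]]
ft_force: [-0.8, 0.1, -0.7]
opening: 0.5
finger_force: 0.0
```

```bash
python3 - <<'E'
from h import *
go()
i2,d2=shot("side"); Q=cloud("side",d2); cv2.imwrite("pics/s5.png",i2[150:400,200:500])
c=np.array([562.5,251,60.]); bx=np.array([-.083,.9966,0]); by=np.array([-.9966,-.083,0])
w=Q.reshape(-1,3); L=np.c_[-(w-c)@bx,(w-c)@by,w[:,2]-60]
m=(L[:,0]>10)&(L[:,0]<175)&(L[:,1]>-130)&(L[:,1]<-45)&(L[:,2]<120)&(L[:,2]>-20); print(m.sum(),np.polyfit(L[m,0],L[m,2],1))
m=(abs(L[:,0]-150)<9)&(abs(L[:,1])<28)&(abs(L[:,2])<60); print("catch h",m.sum(),np.median(L[m,2]))
E
```

```text
t 27.3 p [575.2 101.6 260.7] az 4.35 zax [ 0.003 -0.    -1.   ] q [ 27.  28. -54.  97.  24.  67. -28.] f [-0.8  0.1 -0.7] open 0.5 0.0
2565 [-4.76186786e-03  8.09389325e+00]
catch h 161 13.206247299313304
```

View pics/s5.png

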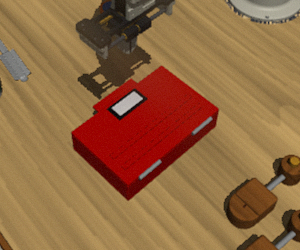

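The lid is shut and flat. The catch at crop (127,103) stands about 14 mm above the rim plane, or 6 mm above the lid, so it is fully in. I hand in.

```bash
python3 -c "
from bench import robot; print(robot.close_job())"
```

```text
the job is handed in; nothing more can be done
None
```

The brush is in the near bay and the tin in the far bay; the lid is shut and the catch pressed in (last checked by depth camera and contact force), and the job was handed in at about 27 s; no verdict came back.

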